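# Gauge the pitch of a lead screw with comb leaves

## Robot

A 6-joint arm with a two-finger parallel gripper is mounted at the origin on a cart in front of the work surface, level with it; the furniture and walls round the work are solid. World frame = base frame: x ahead of the robot, y to its left, z up, the work surface at z = 0. Lengths are in mm, angles in rad, forces in N, time in s.
With the tool pointing down it reaches from about 400 to 925 mm from the base axis. Payload 12.5 kg.
Tool frame: the origin (TCP) lies at the very end of the fingers, on their centre line; the grasp point (between the pads) lies 19 mm behind it; z points along the fingers, y is the direction in which the jaws open and shut (so a half turn about z gives the same grasp; the last joint's range is limited). The gripper opens to 95 mm and grips with 3 to 60 N. Pads are 20 mm wide; open, the fingers measure 119 mm over their backs; the gripper's body (75 mm by 180 mm) begins 59 mm behind the grasp point.
Start: joints at [-0.863, 0.491, 1.559, -0, 1.092, -0.106], TCP at [454.339, -429.212, 214.661] pointing down, gripper open.
Joint ranges: [-3.1, 3.1], [-0.84, 2.19], [0.05, 2.79], [-1.13, 4.28], [0.06, 2.93], [-2.69, 2.69]. Speed limits (rad/s): [2.22, 2.22, 2.79, 3.14, 3.14, 3.14].

## Interface

Orientations are given as [roll, pitch, yaw] about the fixed x, y, z axes, in that order (R = Rz(yaw) Ry(pitch) Rx(roll)).
In Python, from cell import env gives the robot as it stands.
- The arm moves only by the shell command python3 -m pendant 'ROWS'. ROWS is JSON, a list that holds one entry, the list of rows, each a list of 5 numbers: the opening, from 0 (shut) to 1 (fully open), then the shift along the tool's x, y, z in m, then the turn about the tool's z in rad. A call has exactly 8 rows; each row is the pose to reach, as a shift and turn from the pose commanded when the call began, along the tool's axes at that moment; what a row does not reach only later rows make up. A row lasts 1/10 s, in which the tool goes at most 50 mm and 8.59 degrees, less where a joint would pass 70% of its speed; a pose out of reach is approached as far as the arm can. A call with a gripper value outside its range is refused whole. The fingers move at their own pace and stop on an object; the grip force is fixed at half the most. Time passes only in rows, so rows that repeat a pose let the fingers close, or fill a call up. It gives the time, the measured TCP pose, the force and the opening at its end, in the units of the state.
- env.state(): the state, without advancing time (a new reading comes with each control period).
- env.read_camera(name): name is "scene" or "side" or "wrist"; returns a dict with "image" (480x640x3 uint8, blue, green, red), "range_z" (480x640 float32, mm along the optical axis (not along the pixel's ray), 0 where there is no reading), "fx", "fy", "cx", "cy" (pixels), "rvec" (rotation vector, rad) and "tvec" (3), from world to camera coordinates, as OpenCV has them; the wrist camera has in their place "tool_from_camera" (4x4, takes a point from camera to tool coordinates, whose origin is the TCP and whose axes are the flange's). Camera axes: x right, y down, z forward; pixel columns grow to the right and rows downward; lengths in mm; the calibration is good to about 2 mm. A picture is of the moment at which its call begins: read the wrist's pose just before it.
- env.job_done(): hands the job in, once; it reports no verdict.
The state is a dict: "t": time; "joints": joint angles; "qvel": joint speeds; "tau": joint torques, N m; "eef_pos": TCP position; "tcp_rot": TCP orientation; "ft_force": force on the tool from outside, world axes, zero at the start; "moment": the same for the moment, N m; "opening": opening from 0.0 (shut) to 1.0 (fully open).
Only numpy, scipy, OpenCV 4.12 (cv2) and the standard library are available. Lean on these libraries where they do the work, as an engineer would, in place of code of your own. Each camera call takes 0.05 s, during which the arm holds its last target. There are 200 camera calls.

## Task

Find which of the three comb leaves in the rack fits the threaded rod in the middle of the gauging station: try the leaves one at a time, letting each down gently through the guide slot and shifting it along the rod until the teeth drop in or clearly will not. Leave the leaf that seats fully, teeth home in the thread and standing upright and free in the guide slot, and stand the other two fully down in slots of the rack. Never press a leaf hard on a rod, and leave the tubes, the sample box and the slide case standing where they are.

Things in the scene. Friction and masses are not known exactly. Their poses are not given: they have to be found in the camera images.
- station: Gauging station, fixed: grey base 146 (x) x 136 (y) x 12 mm, end blocks 74 mm high at |x| 50 to 62 mm; origin at the centre of its underside, z up. Three rods lie along x, axes 34 mm high, at y = 0 (to be gauged) and +-46 mm (spares); rod tops at 50 mm. A fully seated leaf has its shoulder on the crests and its origin at 44.5 mm; a leaf riding on the crests has it at about 50 mm.
- guide_slot (a point): Middle of the guide slot over the station's middle rod, 74 mm above the bench; axes as the station's. Two upright sheets 100 mm long (x) leave a slot 11 mm wide (y), open at the top, straight from 53 to 74 mm high, with lips flared to about 23 mm wide at 83 mm high. Beware: a black instrument 160 mm high fills the bench right of station and rack, at y below 0.09 m.
- rack: Leaf rack, fixed: grey plate 94 (x) x 134 (y) x 6 mm; origin at the centre of its underside, z up. Three slots along x at y = -45, 0, +45 mm, 11 mm wide, 72 mm long between end stops; floor at 6 mm, side sheets to 30 mm, flared lips to 39 mm. Leaves stand in them on their tooth tips, length along x; which leaf is in which slot varies.
- leaf_a: Comb leaf: steel plate 66 mm long (x), 8 thick (y), teeth 5.5 deep with 45 deg pointed tips along its lower edge; grey grip block on top 36 long, 12 thick. Origin at the tooth tips, mid-length; z up: shoulder 5.5, plate to 46, grip 46 to 80 mm. 0.12 kg. The three leaves differ only in tooth pitch (9 to 12 mm); each fits one of the rods, with about 2.5 mm of play along it.
- leaf_b: Comb leaf: steel plate 66 mm long (x), 8 thick (y), teeth 5.5 deep with 45 deg pointed tips along its lower edge; grey grip block on top 36 long, 12 thick. Origin at the tooth tips, mid-length; z up: shoulder 5.5, plate to 46, grip 46 to 80 mm. 0.12 kg. The three leaves differ only in tooth pitch (9 to 12 mm); each fits one of the rods, with about 2.5 mm of play along it.
- leaf_c: Comb leaf: steel plate 66 mm long (x), 8 thick (y), teeth 5.5 deep with 45 deg pointed tips along its lower edge; grey grip block on top 36 long, 12 thick. Origin at the tooth tips, mid-length; z up: shoulder 5.5, plate to 46, grip 46 to 80 mm. 0.12 kg. The three leaves differ only in tooth pitch (9 to 12 mm); each fits one of the rods, with about 2.5 mm of play along it.
- rod_1: Threaded steel rod, 132 mm long, along its x; origin on its axis, mid-length; clamped fast. Diameter 32 mm, thread 6 deep over the middle 80 mm or so, flat crests 4 mm wide. Rods differ only in pitch (9 to 12 mm); which leaf fits which rod and where the crests lie is not told. The one in the station's middle seat is to be gauged; the others are spares.
- rod_2: Threaded steel rod, 132 mm long, along its x; origin on its axis, mid-length; clamped fast. Diameter 32 mm, thread 6 deep over the middle 80 mm or so, flat crests 4 mm wide. Rods differ only in pitch (9 to 12 mm); which leaf fits which rod and where the crests lie is not told. The one in the station's middle seat is to be gauged; the others are spares.
- rod_3: Threaded steel rod, 132 mm long, along its x; origin on its axis, mid-length; clamped fast. Diameter 32 mm, thread 6 deep over the middle 80 mm or so, flat crests 4 mm wide. Rods differ only in pitch (9 to 12 mm); which leaf fits which rod and where the crests lie is not told. The one in the station's middle seat is to be gauged; the others are spares.
- tube_b: the nearer right one of the two capped screw tubes behind the station (the other is fixed), 34 mm across, 114 mm tall; a bystander. Origin at the centre of its underside.
- sample_box_1: cardboard sample box 68x68x50 mm; a bystander. Origin at the centre of its underside.
- slide_case_1: slide mailer 30x85x34 mm; a bystander. Origin at the centre of its underside.
Things that resemble listed ones, but are neither listed nor needed, are in the scene too. Leave any red look-alike of the station alone.

How it is judged:
By the outcome, as a careful person would: the job done as asked, in the order asked, and still so for the second after the job is handed in, with the robot touching nothing.
It also fails if it takes over 72 s, if anything falls off the work surface, if the arm or the gripper's body presses on something with over 40 N, if the wrist force passes 120 N, or if a joint passes its speed limit or range.

## Working session

There is one attempt and no reset: what is moved stays moved. The work goes in short steps, Python scripts to look and compute and a shell command to move; the robot and the scene stay as the last step left them, time stands still between calls to the robot, and variables do not carry over. Pictures are saved under pics/ and viewed, about 8 in all and at most 12, crops included, and the job is handed in when it is done.

```bash
mkdir -p pics; ls; python3 - <<'E'
from cell import env
import cv2,numpy as np
s=env.state();print({k:np.round(v,3).tolist() for k,v in s.items()})
for n in("scene","side"):
    c=env.read_camera(n);cv2.imwrite(f"pics/{n}0.png",c["image"]);np.savez(f"{n}0.npz",**c)
    R=cv2.Rodrigues(np.array(c["rvec"]))[0];print(n,c["fx"],(-R.T@np.array(c["tvec"]).ravel()).round(),R[2].round(2))
E
```

```text
pics
{'t': 0.0, 'joints': [-0.863, 0.492, 1.559, 0.0, 1.092, -0.106], 'qvel': [-0.001, -0.0, 0.001, 0.0, 0.002, -0.001], 'tau': [-0.002, -61.266, -25.818, 0.069, 0.048, -0.0], 'eef_pos': [454.158, -428.976, 214.076], 'tcp_rot': [-3.14, -0.0, 0.814], 'ft_force': [0.337, -0.107, 0.614], 'moment': [0.013, -0.057, 0.042], 'opening': 1.0}
scene 477.5992283321754 [ 20. 530. 771.] [ 0.58 -0.38 -0.72]
side 620.3202346710351 [  41. -645.  735.] [ 0.47  0.7  -0.54]
```

View pics/scene0.png

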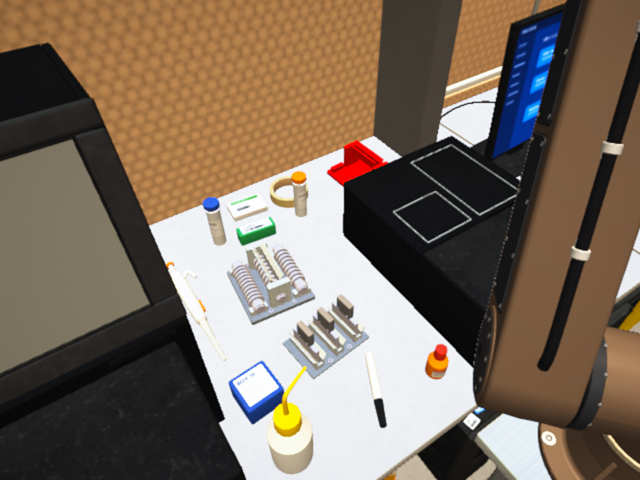

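View pics/side0.png

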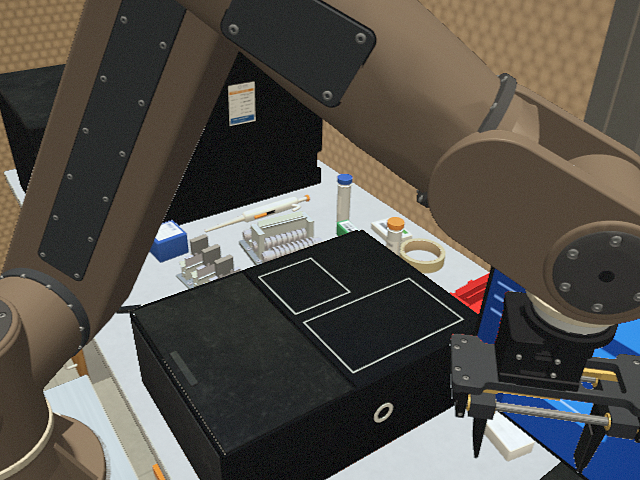

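The scene picture shows the grey station at about (268,280) and the rack with three leaves at about (326,335). The red look-alike at (355,165) stays alone. Next I'll make a rectified top view from depth.

```bash
cat > h.py <<'E'
import numpy as np,cv2
def cloud(c,T=None):
    z=np.asarray(c["range_z"],float);v,u=np.mgrid[:480,:640]
    P=np.stack([(u-c["cx"])*z/c["fx"],(v-c["cy"])*z/c["fy"],z],-1)
    if T is None:
        R=cv2.Rodrigues(np.array(c["rvec"]))[0];W=(P-np.array(c["tvec"]).ravel())@R
    else: W=P@T[:3,:3].T+T[:3,3]
    W[z<=0]=np.nan
    return W
def tool_T(s):
    from scipy.spatial.transform import Rotation as Ro
    T=np.eye(4);T[:3,:3]=Ro.from_euler('xyz',s["tcp_rot"]).as_matrix();T[:3,3]=s["eef_pos"];return T
def ortho(W,img,x0,x1,y0,y1,sc,zr=(-20,200)):
    # rows: x decreasing downward(top = far), cols: y decreasing to right
    H=int((x1-x0)*sc);Wd=int((y1-y0)*sc);im=np.zeros((H,Wd,3),np.uint8);zb=np.full((H,Wd),-1e9)
    m=np.isfinite(W[...,2])&(W[...,2]>zr[0])&(W[...,2]<zr[1]);p=W[m];col=img[m]
    r=((x1-p[:,0])*sc).astype(int);q=((y1-p[:,1])*sc).astype(int)
    k=(r>=0)&(r<H)&(q>=0)&(q<Wd);r,q,p,col=r[k],q[k],p[k],col[k]
    o=np.argsort(p[:,2]);im[r[o],q[o]]=col[o];zb[r[o],q[o]]=p[o,2]
    return im,zb
E
python3 - <<'E'
from h import *
c=dict(np.load("scene0.npz"));W=cloud(c)
for n,(u,v) in dict(bench=(340,250),station=(268,280),rack=(326,335),box=(255,385),tubeB=(300,178),inst=(430,215),bluetube=(212,203)).items():print(n,W[v,u].round())
# grips
sub=W[285:375,280:375].reshape(-1,3);m=(sub[:,2]>78)&(sub[:,2]<95);p=sub[m]
print(m.sum(),p.min(0),p.max(0))
im=np.uint8(m.reshape(90,95));n,l,st,ce=cv2.connectedComponentsWithStats(im)
for i in range(1,n):
    if st[i,4]>8:
        q=sub[(l==i).ravel()];print(st[i,4],q.mean(0).round(1),cv2.minAreaRect(q[:,:2].astype(np.float32)))
o,_=ortho(W,c["image"],420,920,0,350,1.6);cv2.imwrite("pics/o.png",o)
print(o.shape)
E
```

```text
bench [608. 110.  -2.]
station [586. 298.  43.]
rack [424. 269.  30.]
box [398. 425.  51.]
tubeB [744. 124. 116.]
inst [467.   3. 155.]
bluetube [775. 319. 117.]
458 [407.92478117 214.4930936   78.11352121] [453.2570554  318.72090189  89.45683368]
146 [433.7 223.1  84.4] ((435.0011901855469, 221.9620819091797), (36.768985748291016, 12.454748153686523), 6.77801513671875)
154 [429.3 267.4  84.8] ((430.1902770996094, 266.5153503417969), (35.90890884399414, 13.236027717590332), 5.593423366546631)
158 [425.1 312.3  84.8] ((425.9785461425781, 311.49493408203125), (36.02246856689453, 12.99183464050293), 4.64516544342041)
(800, 560, 3)
```

View pics/o.png

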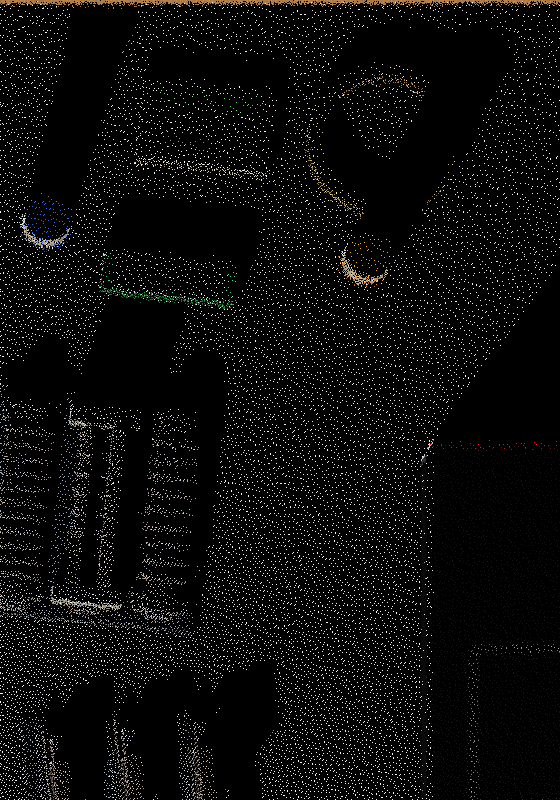

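Three grips line up with the rack: the centres are at about (435,222), (430,266.5) and (426,311.5), z about 85 and yaw about 0.1. The station is near (598,300). Next I'll check clearances and the wrist camera geometry.

```bash
python3 - <<'E'
from h import *
from cell import env
c=dict(np.load("scene0.npz"));W=cloud(c)
w=env.read_camera("wrist");print(np.round(w["tool_from_camera"],2).tolist(),w["fx"],w["cx"],w["cy"])
p=W.reshape(-1,3);p=p[np.isfinite(p[:,2])]
m=(p[:,2]>150)&(p[:,0]>300)&(p[:,0]<800)&(p[:,1]>330);print("left machine ymin by x",[(x,p[m&(abs(p[:,0]-x)<20)][:,1].min().round(),p[m&(abs(p[:,0]-x)<20)][:,2].max().round()) for x in range(320,800,60) if (m&(abs(p[:,0]-x)<20)).any()])
m=(p[:,2]>66)&(p[:,2]<80)&(p[:,0]>520)&(p[:,0]<690)&(p[:,1]>250)&(p[:,1]<350);q=p[m]
for lo,hi in((530,560),(640,690)):
    k=q[(q[:,0]>lo)&(q[:,0]<hi)];print(len(k),k.mean(0).round(1),cv2.minAreaRect(k[:,:2].astype(np.float32)))
m=(p[:,2]>77)&(p[:,2]<90)&(p[:,0]>520)&(p[:,0]<690)&(p[:,1]>250)&(p[:,1]<350);k=p[m].astype(np.float32);print(len(k),cv2.minAreaRect(k[:,:2]))
E
```

```text
[[0.0, -0.96, -0.28, 79.9], [1.0, 0.0, 0.0, -0.35], [-0.0, -0.28, 0.96, -170.83], [0.0, 0.0, 0.0, 1.0]] 351.17613363993786 314.539865688966 238.505567146338
left machine ymin by x [(320, np.float64(385.0), np.float64(293.0)), (380, np.float64(486.0), np.float64(336.0)), (440, np.float64(486.0), np.float64(458.0)), (500, np.float64(485.0), np.float64(536.0)), (560, np.float64(486.0), np.float64(524.0)), (620, np.float64(486.0), np.float64(515.0)), (680, np.float64(486.0), np.float64(505.0)), (740, np.float64(486.0), np.float64(496.0))]
192 [547.1 296.5  73.2] ((550.3609008789062, 295.9510803222656), (44.132232666015625, 19.21139144897461), 84.73681640625)
134 [656.  285.9  73.3] ((653.6041870117188, 284.9461669921875), (44.14527893066406, 24.185863494873047), 83.76725006103516)Traceback (most recent call last):
  File "<stdin>", line 10, in <module>
cv2.error: OpenCV(4.12.0) /io/opencv/modules/imgproc/src/convhull.cpp:143: error: (-215:Assertion failed) total >= 0 && (depth == CV_32F || depth == CV_32S) in function 'convexHull'
```

```bash
python3 -m pendant '[[[0.35,0,0,-0.04,0],[0.35,0.593,-0.414,-0.04,0.909],[0.35,0.593,-0.414,-0.04,0.909],[0.35,0.593,-0.414,-0.04,0.909],[0.35,0.593,-0.414,-0.04,0.909],[0.35,0.593,-0.414,-0.04,0.909],[0.35,0.593,-0.414,-0.04,0.909],[0.35,0.593,-0.414,-0.04,0.909]]]'
```

```text
t: 0.95
eef_pos: [504.3, -93.9, 254.7]
tcp_rot: [3.141, -0.0, -0.101]
ft_force: [1.2, -0.3, -0.0]
opening: 0.386
```

```bash
python3 -m pendant '[[[0.35,0.017,-0.385,0.01,0],[0.35,0.017,-0.385,0.01,0],[0.35,0.017,-0.385,0.01,0],[0.35,0.017,-0.385,0.01,0],[0.35,0.017,-0.385,0.01,0],[0.35,0.017,-0.385,0.01,0],[0.35,0.017,-0.385,0.01,0],[0.35,0.017,-0.385,0.01,0]]]'
python3 - <<'E'
from h import *
from cell import env
s=env.state();w=env.read_camera("wrist");np.savez("w1.npz",**w,eef=s["eef_pos"],rot=s["tcp_rot"])
print(s["eef_pos"],s["tcp_rot"],s["ft_force"])
cv2.imwrite("pics/w1.png",w["image"])
W=cloud(w,tool_T(s)@np.array(w["tool_from_camera"]))
p=W.reshape(-1,3);p=p[np.isfinite(p[:,2])]
def sel(z0,z1,x0,x1,y0,y1):
    m=(p[:,2]>z0)&(p[:,2]<z1)&(p[:,0]>x0)&(p[:,0]<x1)&(p[:,1]>y0)&(p[:,1]<y1);return p[m].astype(np.float32)
for a in((70,77,535,565,260,330),(70,77,640,675,255,320),(82,90,400,470,205,240),(82,90,400,470,250,282),(82,90,400,470,295,330),(9,15,500,700,200,380),(3,9,370,490,180,350)):
    k=sel(*a);print(a,len(k),k.mean(0).round(1) if len(k) else '',[np.round(t,2) for t in cv2.minAreaRect(k[:,:2])] if len(k)>5 else '')
E
```

```text
t: 1.75
eef_pos: [557.6, 289.1, 244.2]
tcp_rot: [3.142, 0.0, -0.094]
ft_force: [0.5, -0.1, 0.3]
opening: 0.351
[557.62179096 289.13894265 244.19733844] [ 3.14156287e+00  3.55930900e-04 -9.38108775e-02] [ 0.52377101 -0.14599292  0.29514973]Traceback (most recent call last):
  File "<stdin>", line 11, in <module>
cv2.error: OpenCV(4.12.0) /io/opencv/modules/imgproc/src/convhull.cpp:143: error: (-215:Assertion failed) total >= 0 && (depth == CV_32F || depth == CV_32S) in function 'convexHull'
```

View pics/w1.png

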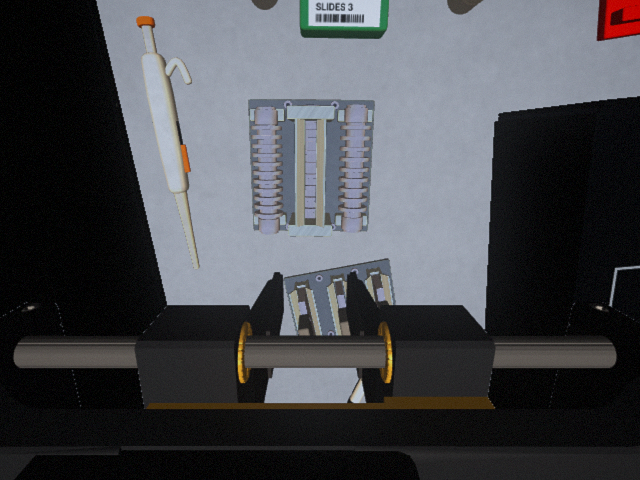

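The wrist view shows the station at cols 248-375, rows 98-237, with the middle rod's crests visible through the slot at cols 303-318. The rack is below it at about (340,300). Next I'll measure the poses, and the thread profile of each rod.

```bash
cat > m1.py <<'E'
from h import *
c=dict(np.load("w1.npz"));s=dict(eef_pos=c["eef"],tcp_rot=c["rot"])
W=cloud(c,tool_T(s)@c["tool_from_camera"]);p=W.reshape(-1,3);img=c["image"]
def sel(z0,z1,x0,x1,y0,y1):
    m=(p[:,2]>z0)&(p[:,2]<z1)&(p[:,0]>x0)&(p[:,0]<x1)&(p[:,1]>y0)&(p[:,1]<y1);return p[m].astype(np.float32)
for a in((70,77,535,562,255,335),(70,77,645,675,250,325),(82,92,400,470,205,240),(82,92,400,470,250,282),(82,92,400,470,295,330),(9,15,500,700,200,380),(-5,3,500,700,100,200)):
    k=sel(*a)
    if len(k)>5:print(a,len(k),k.mean(0).round(1),[np.round(t,2) for t in cv2.minAreaRect(np.ascontiguousarray(k[:,:2]))])
# thread profile: depth in station frame
yaw=-.095;C=np.array([601.5,291.2])
L=(p[:,:2]-C)@np.array([[np.cos(yaw),-np.sin(yaw)],[np.sin(yaw),np.cos(yaw)]])
col=img.reshape(-1,3).mean(1)
for y0 in(46,0,-46):
    m=(abs(L[:,1]-y0)<4)&(abs(L[:,0])<48)&(p[:,2]>35)&(p[:,2]<56)
    b=np.arange(-46,46.1,1.);i=np.digitize(L[m,0],b)
    prof=np.array([p[m,2][i==j].mean() if (i==j).any() else np.nan for j in range(1,len(b))])
    pc=np.array([col[m][i==j].mean() if (i==j).any() else np.nan for j in range(1,len(b))])
    print(y0,m.sum(),np.round(prof[:92:2],1).tolist())
    best=[]
    for arr,nm in((prof,'z'),(pc,'c')):
        ok=np.isfinite(arr);x=b[:-1][ok]+.5;a=arr[ok]
        A0=np.polyval(np.polyfit(x,a,2),x);a=a-A0
        sc=[(abs(np.sum(a*np.exp(2j*np.pi*x/P)))/len(a),P,np.angle(np.sum(a*np.exp(2j*np.pi*x/P)))*P/2/np.pi) for P in np.arange(8,13.5,.1)]
        print(nm,[np.round(t,2).tolist() for t in sorted(sc)[-2:]])
# gradient in y: sheets / slot edges at z>75
k=sel(76,90,560,645,260,325);Lk=(k[:,:2]-C)@np.array([[np.cos(yaw),-np.sin(yaw)],[np.sin(yaw),np.cos(yaw)]])
print("lips y hist",np.histogram(Lk[:,1],np.arange(-20,21,2)),len(k))
E
python3 m1.py
```

```text
(70, 77, 535, 562, 255, 335) 522 [548.1 295.6  74.5] [array([551.85, 294.89]), array([43.56, 21.59]), np.float64(82.64)]
(70, 77, 645, 675, 250, 325) 695 [657.5 284.2  74.7] [array([654.07, 284.32]), array([43.24, 19.98]), np.float64(83.13)]
(82, 92, 400, 470, 250, 282) 135 [440.9 268.8  85.9] [array([439.83, 268.77]), array([17.6,  8.9]), np.float64(5.36)]
(82, 92, 400, 470, 295, 330) 103 [440.6 312.   85.4] [array([439.51, 311.85]), array([12.77, 10.47]), np.float64(84.28)]
(9, 15, 500, 700, 200, 380) 4796 [614.6 287.7  12.7] [array([602.64, 289.94]), array([136.17, 146.25]), np.float64(84.08)]
(-5, 3, 500, 700, 100, 200) 15488 [606.8 149.9   0.8] [array([600., 150.]), array([ 99.99, 199.97]), np.float64(90.0)]
46 725 [50.2, 46.6, 44.0, 45.5, 51.1, 49.8, 44.3, 44.1, 49.6, 50.0, 46.0, 44.3, 44.5, 51.1, 50.5, 44.0, 44.1, nan, 50.1, 46.9, 43.7, 45.4, 50.0, 50.2, 43.9, 44.7, 50.8, 50.2, 47.1, 43.9, 43.3, 50.4, 50.4, 44.1, 44.1, 47.3, 50.2, 49.9, 44.1, 44.1, 50.3, 50.2, 44.4, 44.6, 50.3, 50.2]
z [[1.89, 9.0, -0.6], [1.89, 9.1, -0.61]]
c [[3.21, 9.3, -2.16], [3.22, 9.2, -2.29]]
0 665 [44
[... 280 characters left out ...]
12.1, -3.09], [1.71, 12.0, -3.06]]
c [[2.76, 12.1, 5.21], [2.76, 12.0, 5.05]]
-46 733 [44.3, 44.2, 50.0, 50.5, 49.4, 44.0, 43.9, nan, 50.0, 49.6, 44.2, 44.5, 44.5, 50.3, 50.4, 43.8, 43.9, 44.4, 50.7, 50.6, 46.8, 44.9, 44.7, 43.7, 50.7, 49.6, 44.4, 44.8, 43.8, 49.9, 50.4, 43.6, 44.2, 44.0, 50.2, 50.7, 43.9, 43.7, 44.6, 48.8, 50.1, 50.4, 44.3, 43.9, 47.3, 50.2]
z [[1.86, 10.5, 2.75], [1.86, 10.6, 2.78]]
c [[2.73, 10.7, 0.2], [2.73, 10.6, 0.1]]
lips y hist (array([  0,   0, 137, 193, 201, 177,   7,   0,   0,   0,   0,   0,  31,
       193, 207, 195, 106,   0,   0,   0]), array([-20, -18, -16, -14, -12, -10,  -8,  -6,  -4,  -2,   0,   2,   4,
         6,   8,  10,  12,  14,  16,  18,  20])) 1447
```

Results, with the station at (602.7,289.9) and yaw -0.104:
- Middle rod: pitch 12.0, crests at about x = -4.4 + 12k in the station frame.
- Spare rods: pitches 9 and 10.5.

Next I'll move over the middle leaf.

```bash
python3 -m pendant '[[[0.35,-0.124,0.034,0.094,-0.194],[0.35,-0.124,0.034,0.094,-0.194],[0.35,-0.124,0.034,0.094,-0.194],[0.35,-0.124,0.034,0.094,-0.194],[0.35,-0.124,0.034,0.094,-0.194],[0.35,-0.124,0.034,0.094,-0.194],[0.35,-0.124,0.034,0.094,-0.194],[0.35,-0.124,0.034,0.094,-0.194]]]'
cat > grips.py <<'E'
from h import *
from cell import env
import sys
def look(zlo=80,zhi=92,save=None):
    s=env.state();w=env.read_camera("wrist");T=tool_T(s);W=cloud(w,T@np.array(w["tool_from_camera"]))
    print("eef",s["eef_pos"].round(1) if hasattr(s["eef_pos"],'round') else s["eef_pos"],np.round(s["tcp_rot"],3),np.round(s["ft_force"],1))
    if save: cv2.imwrite(save,w["image"])
    return s,w,T,W
if __name__=="__main__":
    s,w,T,W=look(save="pics/w_%s.png"%sys.argv[1])
    R=(W.reshape(-1,3)-[430.5,267,0])@np.array([[np.cos(.1),-np.sin(.1),0],[np.sin(.1),np.cos(.1),0],[0,0,1]])
    for y0 in(-45,0,45):
        m=(R[:,2]>82)&(R[:,2]<91)&(abs(R[:,1]-y0)<14)&(abs(R[:,0])<35);k=R[m]
        if len(k)>20:print(y0,len(k),"median z",np.median(k[:,2]).round(1),"x",np.percentile(k[:,0],[1,99]).round(1),"y",np.percentile(k[:,1],[1,99]).round(1),[np.round(t,2) for t in cv2.minAreaRect(np.ascontiguousarray(k[:,:2],np.float32))])
E
python3 grips.py 2
```

```text
t: 2.6
eef_pos: [432.4, 264.3, 151.1]
tcp_rot: [-3.141, -0.001, 0.098]
ft_force: [0.1, -0.4, 1.0]
opening: 0.35
eef [432.4 264.3 151.1] [-3.141e+00 -1.000e-03  9.800e-02] [ 0.1 -0.4  1. ]
-45 821 median z 86.3 x [-17.1  17.3] y [-51.2 -39.4] [array([  0.15, -45.34]), array([12.17, 35.18]), np.float64(89.69)]
0 814 median z 86.3 x [-17.   17.7] y [-6.4  5.1] [array([ 0.19, -0.58]), array([35.68, 11.63]), np.float64(0.13)]
45 831 median z 86.2 x [-17.   17.8] y [38.4 50.3] [array([ 0.33, 44.53]), array([35.52, 12.31]), np.float64(0.15)]
```

```bash
python3 -m pendant '[[[0.35,-0.0014,-0.0024,0.05,0],[0.35,-0.0014,-0.0024,0.09,0],[0.35,-0.0014,-0.0024,0.101,0],[0.35,-0.0014,-0.0024,0.101,0],[0,-0.0014,-0.0024,0.101,0],[0,-0.0014,-0.0024,0.101,0],[0,-0.0014,-0.0024,0.101,0],[0,-0.0014,-0.0024,0.101,0]]]'
```

```text
t: 3.45
eef_pos: [430.1, 266.6, 50.7]
tcp_rot: [-3.141, -0.002, 0.099]
ft_force: [-0.4, 0.3, 5.6]
opening: 0.123
```

```bash
python3 -m pendant '[[[0,0,0,-0.04,0],[0,0,0,-0.085,0],[0,0.03,-0.001,-0.1,0.05],[0,0.08,-0.003,-0.1,0.1],[0,0.13,-0.005,-0.1,0.203],[0,0.175,-0.006,-0.1,0.203],[0,0.175,-0.006,-0.1,0.203],[0,0.175,-0.006,-0.1,0.203]]]'
python3 - <<'E'
from h import *
from cell import env
for n in("scene","side"):
    c=env.read_camera(n);cv2.imwrite(f"pics/{n}1.png",c["image"])
    R=cv2.Rodrigues(np.array(c["rvec"]))[0];q=R@np.array([603,290,105.])+np.array(c["tvec"]).ravel();u,v=int(q[0]/q[2]*c["fx"]+c["cx"]),int(q[1]/q[2]*c["fy"]+c["cy"]);print(n,u,v)
    cr=c["image"][v-35:v+25,u-45:u+45];cv2.imwrite(f"pics/crop_{n}1.png",cv2.resize(cr,None,fx=6,fy=6,interpolation=cv2.INTER_CUBIC)[:, :])
s=env.state();print(s["t"],s["eef_pos"],s["tcp_rot"],s["ft_force"],s["opening"])
a=cv2.imread("pics/crop_scene1.png");b=cv2.imread("pics/crop_side1.png");
cv2.imwrite("pics/crops1.png",cv2.resize(np.hstack([a,b]),(800,267)) if a.shape==b.shape else a)
E
```

```text
t: 4.25
eef_pos: [603.0, 289.2, 149.0]
tcp_rot: [3.141, 0.001, -0.105]
ft_force: [0.8, 0.7, -1.4]
opening: 0.124
scene 264 251
side 282 208
4.35 [602.0160439  289.46922646 149.59346068] [ 3.14107721e+00  9.99620525e-04 -1.03881408e-01] [ 0.054434   -0.32446049 -1.40758214] 0.12440677967312119
```

View pics/crops1.png

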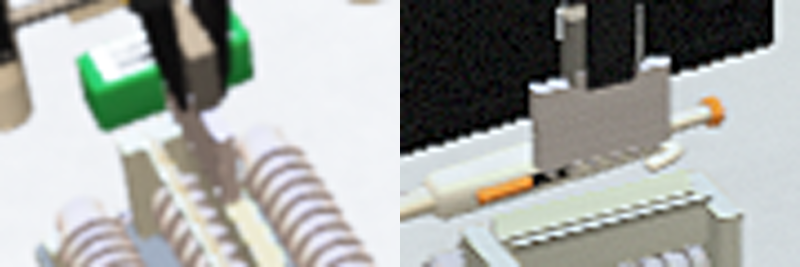

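```bash
python3 -m pendant '[[[0,0,-0.0005,0.02,0],[0,0,-0.0005,0.03,0],[0,0,-0.0005,0.038,0],[0,0,-0.0005,0.044,0],[0,0,-0.0005,0.048,0],[0,0,-0.0005,0.0505,0],[0,0,-0.0005,0.0515,0],[0,0,-0.0005,0.0515,0]]]'
```

```text
t: 5.15
eef_pos: [603.3, 290.1, 98.2]
tcp_rot: [3.142, -0.0, -0.104]
ft_force: [-0.2, -0.8, -0.9]
opening: 0.128
```

```bash
python3 -m pendant '[[[0,0,0,0.001,0],[0,0,0,0.0018,0],[0,0,0,0.0024,0],[0,0,0,0.003,0],[0,0,0,0.0034,0],[0,0,0,0.0038,0],[0,0,0,0.004,0],[0,0,0,0.004,0]]]'
```

```text
t: 5.95
eef_pos: [603.3, 290.1, 94.4]
tcp_rot: [-3.142, -0.0, -0.104]
ft_force: [-1.0, -0.3, 2.9]
opening: 0.126
```

```bash
python3 -m pendant '[[[0,0,0,-0.001,0],[0,0.0015,0,-0.001,0],[0,0.0015,0,-0.001,0],[0,0.0015,0,-0.0003,0],[0,0.0015,0,0,0],[0,0.0015,0,0.0003,0],[0,0.0015,0,0.0003,0],[0,0.0015,0,0.0003,0]]]'
for i in 1 2 3; do python3 -m pendant '[[[0,0,0,-0.001,0],[0,0.0015,0,-0.001,0],[0,0.0015,0,-0.001,0],[0,0.0015,0,-0.0003,0],[0,0.0015,0,0,0],[0,0.0015,0,0,0],[0,0.0015,0,0,0],[0,0.0015,0,0,0]]]'; done
```

```text
t: 6.75
eef_pos: [604.9, 289.9, 94.3]
tcp_rot: [-3.141, -0.001, -0.104]
ft_force: [-1.1, -0.2, 6.0]
opening: 0.125
t: 7.55
eef_pos: [606.2, 289.8, 94.2]
tcp_rot: [-3.142, -0.0, -0.104]
ft_force: [-1.5, 0.3, 5.6]
opening: 0.125
t: 8.35
eef_pos: [607.9, 289.6, 94.1]
tcp_rot: [-3.141, -0.001, -0.104]
ft_force: [-0.0, -1.1, 4.0]
opening: 0.124
t: 9.15
eef_pos: [609.2, 289.5, 94.0]
tcp_rot: [-3.142, -0.0, -0.104]
ft_force: [-0.6, -1.1, 4.5]
opening: 0.124
```

```bash
for i in 1 2 3 4; do python3 -m pendant '[[[0,0,0,-0.001,0],[0,0.0015,0,-0.001,0],[0,0.0015,0,-0.001,0],[0,0.0015,0,-0.0003,0],[0,0.0015,0,0,0],[0,0.0015,0,0,0],[0,0.0015,0,0,0],[0,0.0015,0,0,0]]]'; done
```

```text
t: 9.95
eef_pos: [610.7, 289.3, 93.9]
tcp_rot: [3.142, -0.0, -0.104]
ft_force: [-0.5, 0.3, 2.6]
opening: 0.126
t: 10.75
eef_pos: [612.4, 289.2, 94.1]
tcp_rot: [-3.141, -0.001, -0.104]
ft_force: [0.8, -1.4, 4.7]
opening: 0.121
t: 11.55
eef_pos: [613.6, 289.0, 94.2]
tcp_rot: [3.142, -0.0, -0.104]
ft_force: [-1.0, -0.0, 4.7]
opening: 0.121
t: 12.35
eef_pos: [615.5, 288.9, 94.3]
tcp_rot: [-3.141, -0.001, -0.104]
ft_force: [-0.9, 0.2, 5.3]
opening: 0.126
```

No drop-in over a full pitch, so the middle leaf does not fit. It goes back to its slot.

```bash
python3 -m pendant '[[[0,0,0,-0.04,0],[0,0,0,-0.056,0],[0,-0.04,0.01,-0.056,-0.05],[0,-0.085,0.02,-0.056,-0.1],[0,-0.13,0.03,-0.056,-0.204],[0,-0.175,0.04,-0.056,-0.204],[0,-0.1821,0.0414,-0.056,-0.204],[0,-0.1821,0.0414,-0.056,-0.204]]]'; python3 -m pendant '[[[0,0,0,0.02,0],[0,0,0,0.04,0],[0,0,0,0.06,0],[0,0,0,0.06,0],[0,0,0,0.06,0],[0,0,0,0.06,0],[0,0,0,0.06,0],[0,0,0,0.06,0]]]'
```

```text
t: 13.15
eef_pos: [429.0, 266.7, 150.2]
tcp_rot: [-3.142, -0.0, 0.101]
ft_force: [-0.6, 0.5, 0.3]
opening: 0.127
t: 13.95
eef_pos: [430.1, 266.7, 90.5]
tcp_rot: [-3.141, -0.001, 0.1]
ft_force: [0.7, -0.4, -0.8]
opening: 0.124
```

```bash
python3 -m pendant '[[[0,0,0,0.01,0],[0,0,0,0.02,0],[0,0,0,0.03,0],[0,0,0,0.035,0],[0,0,0,0.038,0],[0,0,0,0.0393,0],[0,0,0,0.0393,0],[0,0,0,0.0393,0]]]'
```

```text
t: 14.75
eef_pos: [429.6, 266.5, 50.7]
tcp_rot: [3.141, 0.0, 0.1]
ft_force: [-2.4, -2.1, 3.8]
opening: 0.126
```

```bash
python3 -m pendant '[[[0.35,0,0,0,0],[0.35,0,0,0,0],[0.35,0,0,0,0],[0.35,0,0,-0.045,0],[0.35,0,0,-0.075,0],[0.35,0.0007,0.0452,-0.075,0],[0.35,0.0007,0.0452,-0.075,0],[0.35,0.0007,0.0452,-0.075,0]]]'; python3 grips.py 3
```

```text
t: 15.55
eef_pos: [435.2, 221.2, 125.7]
tcp_rot: [-3.141, -0.001, 0.098]
ft_force: [-0.5, 0.3, 0.2]
opening: 0.348
eef [435.2 221.2 125.7] [-3.141e+00 -1.000e-03  9.800e-02] [-0.5  0.3  0.2]
-45 993 median z 86.3 x [-17.8  17.3] y [-51.1 -39.5] [array([ -0.55, -45.25]), array([36.44, 11.69]), np.float64(0.29)]
0 1019 median z 86.2 x [-17.7  16.9] y [-6.2  5.7] [array([-0.56, -0.28]), array([12.27, 35.62]), np.float64(89.96)]
45 1062 median z 86.2 x [-17.   17.8] y [38.2 49.8] [array([ 0.2, 44.1]), array([12.09, 35.88]), np.float64(89.84)]
```

```bash
python3 -m pendant '[[[0.35,0,-0.0006,0.045,0],[0.35,0,-0.0006,0.07,0],[0.35,0,-0.0006,0.075,0],[0.35,0,-0.0006,0.075,0],[0,0,-0.0006,0.075,0],[0,0,-0.0006,0.075,0],[0,0,-0.0006,0.075,0],[0,0,-0.0006,0.075,0]]]'
```

```text
t: 16.4
eef_pos: [435.3, 222.4, 51.2]
tcp_rot: [-3.141, -0.001, 0.1]
ft_force: [0.5, -0.4, 3.5]
opening: 0.122
```

```bash
python3 -m pendant '[[[0,0,0,-0.045,0],[0,0,0,-0.09,0],[0,0.035,-0.01,-0.1,0.05],[0,0.08,-0.023,-0.1,0.1],[0,0.125,-0.036,-0.1,0.204],[0,0.17,-0.049,-0.1,0.204],[0,0.1736,-0.0504,-0.1,0.204],[0,0.1736,-0.0504,-0.1,0.204]]]'; python3 -c "
from cell import env
env.read_camera('scene');s=env.state();print(s['eef_pos'],s['tcp_rot'],s['ft_force'],s['opening'])"
```

```text
t: 17.2
eef_pos: [602.6, 289.7, 149.7]
tcp_rot: [3.141, 0.001, -0.104]
ft_force: [0.4, 0.2, -0.8]
opening: 0.127
[601.75219172 289.43750532 149.97605628] [ 3.14081430e+00  1.43032905e-03 -1.04044036e-01] [-0.17764501  0.05945272 -0.87118077] 0.12704185415396452
```

```bash
python3 -m pendant '[[[0,0,-0.0004,0.02,0],[0,0,-0.0004,0.03,0],[0,0,-0.0004,0.038,0],[0,0,-0.0004,0.044,0],[0,0,-0.0004,0.048,0],[0,0,-0.0004,0.0505,0],[0,0,-0.0004,0.0515,0],[0,0,-0.0004,0.0515,0]]]'; python3 -m pendant '[[[0,0,0,0.001,0],[0,0,0,0.0018,0],[0,0,0,0.0024,0],[0,0,0,0.003,0],[0,0,0,0.0034,0],[0,0,0,0.0037,0],[0,0,0,0.004,0],[0,0,0,0.004,0]]]'
```

```text
t: 18.05
eef_pos: [602.7, 290.2, 99.2]
tcp_rot: [-3.142, -0.0, -0.104]
ft_force: [0.8, 0.8, -0.9]
opening: 0.124
t: 18.85
eef_pos: [602.6, 290.1, 95.0]
tcp_rot: [3.142, -0.0, -0.104]
ft_force: [-0.2, -0.2, -0.5]
opening: 0.128
```

Contact is not clear yet at 95.0, so I'll go 0.8 mm further.

```bash
python3 -m pendant '[[[0,0,0,0.0002,0],[0,0,0,0.0004,0],[0,0,0,0.0006,0],[0,0,0,0.0008,0],[0,0,0,0.0008,0],[0,0,0,0.0008,0],[0,0,0,0.0008,0],[0,0,0,0.0008,0]]]'
```

```text
t: 19.65
eef_pos: [602.6, 290.1, 94.3]
tcp_rot: [3.142, -0.0, -0.104]
ft_force: [-0.3, 1.3, -0.9]
opening: 0.126
```

```bash
python3 -m pendant '[[[0,0,0,0.0002,0],[0,0,0,0.0004,0],[0,0,0,0.0006,0],[0,0,0,0.0008,0],[0,0,0,0.001,0],[0,0,0,0.0012,0],[0,0,0,0.0012,0],[0,0,0,0.0012,0]]]'
```

```text
t: 20.45
eef_pos: [602.9, 290.2, 93.3]
tcp_rot: [-3.141, -0.001, -0.104]
ft_force: [1.3, 0.0, 2.7]
opening: 0.126
```

```bash
python3 -m pendant '[[[0,0,0,-0.0005,0],[0,0.001,0,-0.0005,0],[0,0.001,0,-0.0005,0],[0,0.001,0,0,0],[0,0.001,0,0,0],[0,0.001,0,0,0],[0,0.001,0,0,0],[0,0.001,0,0,0]]]';python3 -m pendant '[[[0,0,0,0.0002,0],[0,0,0,0.0004,0],[0,0,0,0.0006,0],[0,0,0,0.0006,0],[0,0,0,0.0006,0],[0,0,0,0.0006,0],[0,0,0,0.0006,0],[0,0,0,0.0006,0]]]'
```

```text
t: 21.25
eef_pos: [603.6, 290.0, 93.0]
tcp_rot: [3.141, 0.0, -0.104]
ft_force: [0.5, 0.2, -0.9]
opening: 0.124
t: 22.05
eef_pos: [603.8, 290.0, 92.5]
tcp_rot: [-3.142, -0.0, -0.104]
ft_force: [2.2, -0.6, -0.4]
opening: 0.124
```

```bash
python3 -m pendant '[[[0,0.0004,0,-0.0002,0],[0,0.0008,0,-0.0002,0],[0,0.0008,0,0,0],[0,0.0008,0,0.0003,0],[0,0.0008,0,0.0006,0],[0,0.0008,0,0.0009,0],[0,0.0008,0,0.001,0],[0,0.0008,0,0.001,0]]]'
```

```text
t: 22.85
eef_pos: [604.4, 289.9, 91.4]
tcp_rot: [3.142, 0.0, -0.104]
ft_force: [-0.1, 0.1, -0.9]
opening: 0.123
```

Forces are free at 91.4, so it is dropping in. Continuing gently.

```bash
python3 -m pendant '[[[0,0.0003,0,0.0002,0],[0,0.0003,0,0.0005,0],[0,0.0003,0,0.0008,0],[0,0.0003,0,0.001,0],[0,0.0003,0,0.0012,0],[0,0.0003,0,0.0014,0],[0,0.0003,0,0.0014,0],[0,0.0003,0,0.0014,0]]]'
```

```text
t: 23.65
eef_pos: [604.7, 289.9, 90.1]
tcp_rot: [3.142, -0.0, -0.104]
ft_force: [-0.3, -0.3, -1.2]
opening: 0.125
```

```bash
python3 -m pendant '[[[0,0,0,0.0002,0],[0,0,0,0.0004,0],[0,0,0,0.0006,0],[0,0,0,0.0008,0],[0,0,0,0.0008,0],[0,0,0,0.0008,0],[0,0,0,0.0008,0],[0,0,0,0.0008,0]]]'
```

```text
t: 24.45
eef_pos: [604.8, 290.0, 89.9]
tcp_rot: [-3.141, -0.001, -0.104]
ft_force: [-2.7, -1.9, 6.7]
opening: 0.125
```

```bash
python3 -m pendant '[[[0,0,0,-0.0004,0],[0.3,0,0,-0.0004,0],[0.3,0,0,-0.0004,0],[0.3,0,0,-0.0004,0],[0.3,0,0,-0.03,0],[0.3,0,0,-0.06,0],[0.3,0,0,-0.075,0],[0.3,0,0,-0.075,0]]]'
cat > chk.py <<'E'
from grips import *
s,w,T,W=look(save="pics/w_%s.png"%sys.argv[1])
a=.104;R=(W.reshape(-1,3)-[602.7,289.9,0])@np.array([[np.cos(a),np.sin(a),0],[-np.sin(a),np.cos(a),0],[0,0,1]])
m=(R[:,2]>100)&(R[:,2]<140)&(abs(R[:,1])<12)&(abs(R[:,0])<40);k=R[m]
if len(k)>20:
    t=k[abs(k[:,2]-np.median(k[:,2]))<4];print("grip top",len(t),np.median(t[:,2]).round(2),"x",np.percentile(t[:,0],[1,99]).round(1),"y",np.percentile(t[:,1],[1,99]).round(1))
    A=np.c_[t[:,:2],np.ones(len(t))];print("plane slope",np.linalg.lstsq(A,t[:,2],rcond=None)[0].round(3))
for n,r in(("blocks z74",(abs(abs(R[:,0])-56)<4)&(abs(R[:,1])<18)&(R[:,2]>68)&(R[:,2]<80)),("plate shoulders z90.5",(abs(abs(R[:,0])-25)<5)&(abs(R[:,1])<3)&(R[:,2]>80)&(R[:,2]<100))):
    print(n,r.sum(),np.median(R[r,2]).round(2) if r.any() else '')
E
python3 chk.py 4
```

```text
t: 25.25
eef_pos: [605.5, 290.2, 166.2]
tcp_rot: [-3.14, -0.003, -0.104]
ft_force: [-0.6, 0.4, -0.0]
opening: 0.301
eef [605.5 290.2 166.2] [-3.14e+00 -3.00e-03 -1.04e-01] [-0.6  0.4 -0. ]
grip top 952 124.9 x [-16.1  19.1] y [-2.4  8.7]
plane slope [-1.50000e-02 -3.10000e-02  1.24953e+02]
blocks z74 878 74.63
plate shoulders z90.5 95 91.01
```

```bash
python3 -c "
import cv2
a=cv2.imread('pics/w_4.png');cv2.imwrite('pics/v4.png',cv2.resize(a[60:400,180:460],None,fx=1.7,fy=1.7))"; python3 chk.py 5
```

```text
eef [604.8 289.9 164.4] [-3.141e+00 -1.000e-03 -1.040e-01] [-0.6  0.  -1. ]
grip top 1002 124.91 x [-15.9  18.9] y [-2.8  8.9]
plane slope [-8.00000e-03 -1.90000e-02  1.24858e+02]
blocks z74 895 74.67
plate shoulders z90.5 93 91.18
```

View pics/v4.png

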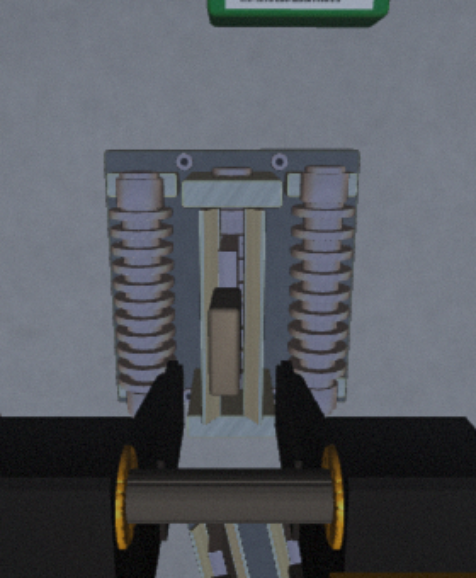

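The leaf sits in the slot at crop (225,345), seated in the thread and leaning very slightly on the left sheet. The grip top is 124.4 and the shoulders 90.5 after a 0.5 mm bias, both matching fully seated. I'll retreat and check everything.

```bash
python3 -m pendant '[[[0.3,0,0,-0.04,0],[0.3,0,0,-0.08,0],[0.3,-0.04,0.01,-0.1,0],[0.3,-0.08,0.02,-0.1,0],[0.3,-0.1,0.02,-0.1,0],[0.3,-0.1,0.02,-0.1,0],[0.3,-0.1,0.02,-0.1,0],[0.3,-0.1,0.02,-0.1,0]]]'
python3 chk.py 6; python3 grips.py 7; python3 - <<'E'
from h import *
from cell import env
c=env.read_camera("scene");cv2.imwrite("pics/scene9.png",c["image"]);W=cloud(c);W0=cloud(dict(np.load("scene0.npz")))
for n,(u,v) in dict(box=(255,385),tubeB=(300,178),tubeA=(212,203),green=(256,232),slide_white=(245,208)).items():print(n,np.nanmedian(W0[v-3:v+4,u-3:u+4].reshape(-1,3),0).round(1),np.nanmedian(W[v-3:v+4,u-3:u+4].reshape(-1,3),0).round(1))
d=cv2.absdiff(c["image"],cv2.imread("pics/scene0.png")).max(2)>60
n,l,st,_=cv2.connectedComponentsWithStats(np.uint8(d));print([s.tolist() for s in st[1:] if s[4]>15])
E
```

```text
t: 26.15
eef_pos: [504.0, 280.4, 263.3]
tcp_rot: [3.141, 0.001, -0.104]
ft_force: [-0.8, -0.0, -0.2]
opening: 0.3
eef [504.  280.4 263.3] [ 3.141e+00  1.000e-03 -1.040e-01] [-0.8 -0.  -0.2]
grip top 660 125.03 x [-16.8  18.4] y [-2.9  9.1]
plane slope [ 7.00000e-03 -1.50000e-02  1.24962e+02]
blocks z74 649 74.8
plate shoulders z90.5 139 91.15
eef [504.  280.4 263.3] [ 3.141e+00  1.000e-03 -1.050e-01] [0.2 0.2 0.6]
0 344 median z 86.2 x [-17.5  17.1] y [-6.   5.6] [array([-0.26, -0.23]), array([35.58, 11.97]), np.float64(0.3)]
45 330 median z 86.2 x [-16.7  17.9] y [38.4 50.1] [array([ 0.48, 44.19]), array([35.81, 11.82]), np.float64(0.06)]
box [397.7 424.8  50.5] [398.1 424.7  50.3]
tubeB [746.6 121.1 113.8] [476.1 272.5 357.2]
tubeA [774.5 318.5 117.3] [774.9 318.9 116.7]
green [734.1 249.2  27.6] [734.6 248.8  27.3]
slide_white [828.  229.3  18.5] [820.1 233.9  20. ]
[[208, 0, 175, 111, 14421], [454, 0, 112, 45, 2436], [591, 0, 49, 41, 1062], [621, 0, 19, 7, 71], [550, 21, 11, 36, 215], [588, 33, 8, 8, 24], [584, 40, 7, 9, 21], [473, 40, 167, 386, 27096], [620, 95, 14, 7, 54], [216, 106, 137, 121, 7862], [257, 239, 16, 34, 167], [332, 295, 22, 25, 292], [501, 313, 72, 110, 2746], [618, 312, 7, 6, 16], [541, 399, 25, 26, 352], [603, 434, 37, 38, 355], [570, 457, 14, 23, 145], [602, 466, 10, 13, 66]]
```

View pics/scene9.png

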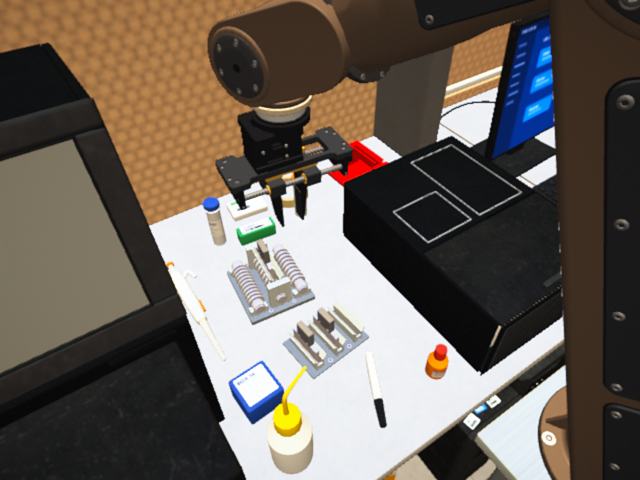

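The leaf stands in the station at (262,250) and two leaves stand in the rack at (308,335) and (327,318). The box and slide case are unmoved. `tube_b` is only hidden behind the gripper. Handing in.

```bash
python3 -c "
from cell import env
print(env.job_done())"
```

```text
the job is handed in; nothing more can be done
None
```

The leaf from the rack's right-hand slot fits the middle rod and is left seated in the guide slot. I handed the job in at about 26 s.

- **Middle leaf:** it rode on the crests over a full 12 mm shift and never dropped in, with contact forces up to about 6 N. I stood it back in its own slot.
- **Right-hand leaf:** it dropped in at the grooves of the 12 mm thread. The highest contact force was about 7 N, at the bottom. I released it there.
- **Left-hand leaf:** I did not try it, because the fitting one was already found. It never left its slot.

**Last checks**
- **Seated leaf:** after a 0.6 mm camera bias, the grip top is at about 124.4 mm and the plate shoulders at 90.5 mm. Both match fully seated.
- **Lean:** the leaf is not perfectly upright. Its grip top sits about 3 mm to the left of the slot's middle, leaning 1–2° on one guide sheet within the slot's play.
- **Rack:** both other leaves read a grip top of 86.2 mm, which is fully down.
- **Bystanders:** the sample box and the green slide case are where they were. `tube_b` was hidden behind the gripper in the last picture, so I could not recheck it. The arm was not working near it.

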